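Set out a mask-finishing station

TASK

Set out the finishing station on the grey mat: stand the plaster head upright in the middle of the turntable, lay the cork sanding block flat on the middle of the filler tub's lid, stand the green pot midway between the turntable and the tub, in line with them, and stand the orange pot straight behind the turntable (away from the robot, square to the row of turntable and tub) with about 25 mm of clear mat between pot and turntable rim. The plaster is brittle, so lower it gently onto the turntable before letting go; leave the blue pot, the tape and the brush where they are.

Things in the scene. Friction and masses are not known exactly. Their poses are not given: they have to be found in the camera images.
- mat: Grey work mat with white grid lines, 300 (its x) by 380 mm (its y), fixed, paper-thin: its top counts as table height 0. Origin at its centre; x points away from the robot, y to the robot's left; turned up to 0.2 rad. Turntable and tub stand on it in a row along its y, 45 mm nearer the robot than its centre, one 130 mm left, one 130 mm right (which varies). A loose thing may start on it.
- turntable: Low aluminium sculptor's turntable, fixed and not turning: flat round top of 110 mm diameter at height 30 mm, with a thin dark circle on it. Origin: centre of its underside, on the table. Axes parallel to the mat's: x away from the robot, square to the row; y along the row.
- tub: Grey round filler tub with an orange band and a flat black lid, fixed: lid 100 mm in diameter, its flat top at height 75 mm. Origin: centre of its underside, on the table. Axes parallel to the mat's. Its centre is 260 mm from the turntable's.
- head: Loose salmon-pink plaster head with a nose, on a round foot, 73 mm high, about 0.15 kg: foot 48 mm in diameter, neck 38 mm at height 17 mm, upright cylindrical sides of 54 mm diameter from height 34 to 54 mm (grip there), rounded above. Origin: centre of its underside; z up.
- block: Loose cork sanding block with a brown underside, 66 mm (its x) by 40 mm (its y) by 30 mm high, lying flat, about 0.06 kg. Origin: centre of its underside; z up.
- green_pot: Loose green round paint pot with green lid and pale label, 50 mm in diameter up to height 46 mm, lid 47 mm, 60 mm high in all, about 0.12 kg. Origin: centre of its underside; z up.
- orange_pot: Loose orange paint pot, same size and shape as the green pot. Origin: centre of its underside; z up.
- blue_pot: Loose blue paint pot, same size and shape as the green pot; a bystander, to be left alone. Origin: centre of its underside.
- tape: Loose yellow ring-shaped tape roll lying flat near the far edge of the mat, 90 mm outer diameter, 25 mm high; a bystander. Origin: centre of its underside.
- brush: Loose paint brush with a wooden handle, lying flat along its x axis near the far edge of the mat; a bystander. Origin near its middle.
Not all that is in view belongs to the job. Of the things shaped like the block, the cork one is meant.

How it is judged:
By the outcome, as a careful person would: the job done as asked, in the order asked, and still so for the second after the job is handed in, with the robot touching nothing.
It also fails if it takes over 112 s, if anything falls off the work surface, if the arm or the gripper's body presses on something with over 40 N, if the wrist force passes 120 N, or if a joint passes its speed limit or range.

ROBOT

A 7-joint arm with a two-finger parallel gripper is mounted at the origin on the work surface. World frame = base frame: x ahead of the robot, y to its left, z up, the work surface at z = 0. Lengths are in mm, angles in rad, forces in N, time in s.
With the tool pointing down it reaches from about 425 to 950 mm from the base axis. Payload 16.7 kg.
Tool frame: the origin (TCP) lies between the finger pads; the fingertips stand 19 mm ahead of it and the grasp point (between the pads) is the TCP (tip_reach is the distance from the TCP to the fingertips, in mm); z points along the fingers, y is the line along which they close (so a half turn about z gives the same grasp; the last joint's range is limited). The gripper opens to 94 mm and grips with 3 to 60 N. Pads are 16 mm wide; open, the fingers measure 119 mm over their backs; the gripper's body (75 mm by 177 mm) begins 78 mm behind the grasp point.
Start: joints at [1.071, 0.426, 0.074, 1.606, -0.034, 1.111, -0.067], TCP at [231.931, -633.864, 224.467] pointing down, gripper open.
Joint ranges: [-2.85, 2.85], [-0.5, 2.14], [-1.23, 1.37], [0.21, 2.46], [-1.02, 4.16], [0.16, 2.05], [-2.73, 2.73]. Speed limits (rad/s): [1.89, 1.89, 2.39, 2.39, 3.01, 3.01, 3.01].

INTERFACE

Orientations are given as a unit quaternion [w, x, y, z].
In Python, from cell import get_state, snapshot, sign_off, tip_reach gives the robot as it stands.
- The arm moves only by the tool apply_moves, never from a script. Its argument "targets" is a list of rows, each an object of numbers: "grip": the closure, from -1 (fully open) to 1 (shut); "x", "y", "z": the shift along the tool's x, y, z in m; "spin": the turn about the tool's z in rad. In form: [{"grip": .., "x": .., "y": .., "z": .., "spin": ..}, ...]. A call has 1 to 10 rows; each row shifts and turns the commanded pose from where the row before left it, along the tool's axes as they then stand; what a row does not reach is not made up. A row lasts 1/8 s, in which the tool goes at most 62.5 mm and 10.7 degrees, less where a joint would pass 70% of its speed; a pose out of reach is approached as far as the arm can. A call with a gripper value outside its range is refused whole. The fingers move at their own pace and stop on an object; "force" is the grip in N (left out, the last holds). Time passes only in rows, so rows that do not move let the fingers close. It gives the time, the measured TCP pose, the force, the opening and the grip force at its end, in the units of the state.
- get_state(): the state, without advancing time (a new reading comes with each control period).
- snapshot(name): name is "scene" or "top"; returns a dict with "pixels" (400x640x3 uint8, blue, green, red), "z_map" (400x640 float32, mm along the optical axis (not along the pixel's ray), 0 where there is no reading), "intrinsics" (3x3 intrinsics, pixels), "camera_from_world" (4x4, takes a point from world to camera coordinates). Camera axes: x right, y up, looking along -z (the intrinsics and any distortion apply to the point x, -y, -z); pixel columns grow to the right and rows downward; lengths in mm; the calibration is good to about 2 mm. A picture is of the moment at which its call begins.
- sign_off(): hands the job in; it is judged then, once.
The state is a dict: "clock": time; "q": joint angles; "joint_velocities": joint speeds; "tau": joint torques, N m; "eef_pos": TCP position; "eef_rot": TCP orientation; "force": force on the tool from outside, world axes, zero at the start; "ft_torque": the same for the moment, N m; "width": finger opening in mm; "grasp_force": force on a finger pad.
Only numpy, scipy, OpenCV 4.12 (cv2) and the standard library are available. Lean on these libraries where they do the work, as an engineer would, in place of code of your own. Each camera call takes 0.05 s, during which the arm holds its last target. There are 200 camera calls.

## Working session

There is one attempt and no reset: what is moved stays moved. The work goes in short steps, Python scripts to look and compute and a tool call to move; the robot and the scene stay as the last step left them, time stands still between calls to the robot, and variables do not carry over. Pictures are saved under pics/ and viewed, at most 14 in all, crops included, and the job is handed in when it is done.

Besides the shell and the picture viewer there is one more tool, called after "Request:" as name(argument=value, ...) on one line, values as JSON. apply_moves: Moves the arm, as the interface text tells. Its arguments: {"type":"object","properties":{"targets":{"type":"array","items":{"type":"object","properties":{"grip":{"type":"number"},"x":{"type":"number"},"y":{"type":"number"},"z":{"type":"number"},"spin":{"type":"number"}}}},"force":{"type":"number"}},"required":["targets"]}

```bash
ls; mkdir -p pics; python3 - <<'E'
from cell import *
import cv2,numpy as np
print(get_state(),tip_reach)
for n in("scene","top"):
    s=snapshot(n);cv2.imwrite(f"pics/{n}0.png",s["pixels"]);print(n,s["intrinsics"],s["camera_from_world"],(s["z_map"]>0).mean())
E
```

```text
pics
{'clock': 0.0, 'q': array([ 1.07049746,  0.426745  ,  0.07385577,  1.60660283, -0.03406823,
        1.11079738, -0.06708572]), 'joint_velocities': array([-0.00084006, -0.00134825,  0.00085613, -0.00016672, -0.00093331,
        0.00173083, -0.00086407]), 'tau': array([-9.86835948e-04, -9.35817075e+01,  3.66658889e+00, -4.54181707e+01,
       -4.87459358e-02,  2.02391529e-02,  1.89037196e-04]), 'eef_pos': array([ 231.78054864, -633.51786993,  223.76892817]), 'eef_rot': array([-6.22691236e-04,  9.84657371e-01,  1.74497691e-01, -1.74840346e-04]), 'force': array([ 0.17677832, -0.47077849,  0.48679408]), 'ft_torque': array([0.01205228, 0.02130106, 0.05879616]), 'grasp_force': 0.0, 'width': 93.88859723755965} 19.0
scene [[466.61173257   0.         321.31305024]
 [  0.         466.61173257 198.57858859]
 [  0.           0.           1.        ]] [[ 5.36611914e-01  8.43798573e-01 -7.18477196e-03 -2.64730449e+02]
 [-4.38463467e-01  2.86094496e-01  8.51997493e-01  2.28318042e+02]
 [ 7.20969793e-01 -4.54041745e-01  5.23496563e-01 -1.94489433e+03]
 [ 0.00000000e+00  0.00000000e+00  0.00000000e+00  1.00000000e+00]] 0.99029296875
top [[370.98201722   0.         317.14229313]
 [  0.         370.98201722 193.25737096]
 [  0.           0.           1.        ]] [[-6.42446388e-03 -9.99902180e-01 -1.24240600e-02 -4.02064667e+01]
 [ 9.86770701e-01 -8.35183023e-03  1.61906859e-01 -5.88883255e+02]
 [-1.61994784e-01 -1.12195336e-02  9.86727831e-01 -8.79782220e+02]
 [ 0.00000000e+00  0.00000000e+00  0.00000000e+00  1.00000000e+00]] 0.9959609375
```

View pics/scene0.png

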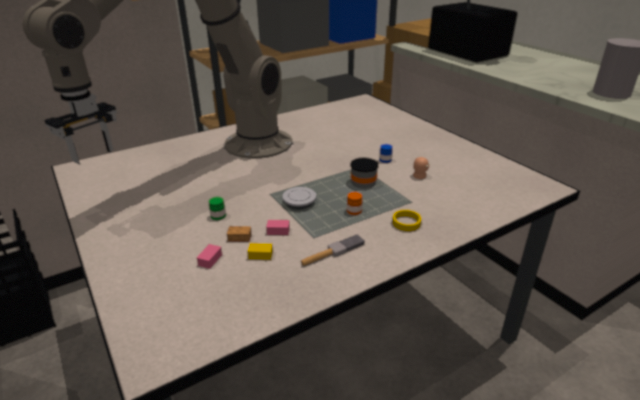

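View pics/top0.png

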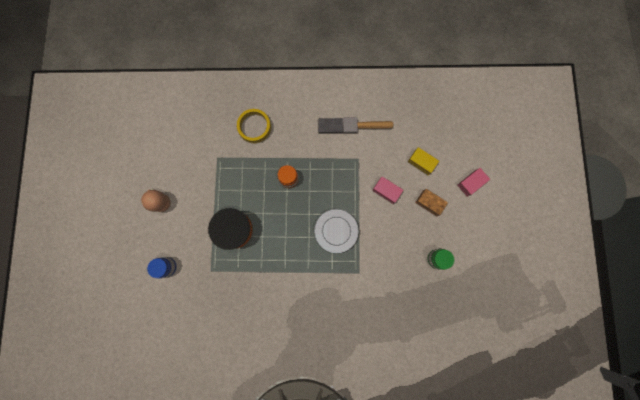

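The top view shows the turntable (336,231), tub (230,229), orange pot (288,176), green pot (443,259), head (154,201) and blue pot (159,268).

Things that could be taken for the cork block in the top view:
- Brown speckled block (432,202), which is my choice
- Pink block (388,190)
- Pink block (475,182)
- Yellow block (424,161)

Next I'll check that choice and the nose direction in a close crop.

```bash
cat > h.py <<'E'
from cell import *
import cv2,numpy as np
def ray(s,uv,z):
    K=s["intrinsics"];T=np.array(s["camera_from_world"]);R=T[:3,:3];t=T[:3,3]
    uv=np.atleast_2d(uv).astype(float)
    d=np.c_[(uv[:,0]-K[0,2])/K[0,0],-(uv[:,1]-K[1,2])/K[1,1],-np.ones(len(uv))]@R
    c=-R.T@t
    return (c+d*((z-c[2])/d[:,2])[:,None])[:,:2]
def pts(s):
    K=s["intrinsics"];T=np.array(s["camera_from_world"]);Z=s["z_map"]
    v,u=np.mgrid[:400,:640]
    P=np.stack([(u-K[0,2])/K[0,0]*Z,-(v-K[1,2])/K[1,1]*Z,-Z],-1)
    return (P-T[:3,3])@T[:3,:3]
def blob(s,roi,zlo,zhi,P=None):
    "mask by depth height in roi (u0,v0,u1,v1)"
    P=pts(s) if P is None else P
    m=np.zeros((400,640),bool);u0,v0,u1,v1=roi
    m[v0:v1,u0:u1]=((P[...,2]>zlo)&(P[...,2]<zhi)&(s["z_map"]>0))[v0:v1,u0:u1]
    return m
def circ(s,m,z):
    c=max(cv2.findContours(m.astype(np.uint8),cv2.RETR_EXTERNAL,cv2.CHAIN_APPROX_NONE)[0],key=cv2.contourArea)
    X=ray(s,c[:,0,:],z);a=np.linalg.lstsq(np.c_[2*X,np.ones(len(X))],(X**2).sum(1),rcond=None)[0]
    return a[:2].round(1),round(float(np.sqrt(a[2]+a[0]**2+a[1]**2)),1)
def goto(x,y,yaw):
    "shift needed in tool axes (m) and spin to reach world x,y,yaw(of tool x, mod pi)"
    st=get_state();w,a,b,c=st["eef_rot"];p=st["eef_pos"]
    y0=2*np.arctan2(b,a);dx,dy=x-p[0],y-p[1]
    sp=-((yaw-y0+np.pi/2)%np.pi-np.pi/2)
    print("tcp",p.round(1),"yaw",round(y0,3),"tool dx dy mm",round(dx*np.cos(y0)+dy*np.sin(y0),1),round(dx*np.sin(y0)-dy*np.cos(y0),1),"spin",round(sp,3),"r",round(np.hypot(x,y)))
E
python3 - <<'E'
from h import *
s=snapshot("top");P=pts(s)
print("table z",np.median(P[300:340,100:200,2]))
for n,roi,lo,hi,z in [("head",(125,175,185,225),37,50,44),("blue",(140,245,185,290),50,70,60),("tub",(200,200,265,260),65,90,75),("turn",(305,205,370,260),20,40,30),("orange",(265,155,315,200),50,70,60),("green",(420,235,470,280),50,70,60),("headtop",(125,175,185,225),60,80,66)]:
    m=blob(s,roi,lo,hi,P);print(n,m.sum(),circ(s,m,z),"med",np.median(P[m],0).round(1),"max",P[m][:,2].max().round(1))
m=blob(s,(410,182,455,222),22,40,P)
c=max(cv2.findContours(m.astype(np.uint8),0,1)[0],key=cv2.contourArea)[:,0,:]
print("block",cv2.minAreaRect(ray(s,c,30).astype(np.float32)),np.median(P[m],0))
hsv=cv2.cvtColor(s["pixels"],cv2.COLOR_BGR2HSV)
# mat outline
g=((hsv[...,0]>35)&(hsv[...,0]<110)).astype(np.uint8);g[:150]=0;g[280:]=0;g[:,:200]=0;g[:,370:]=0
g=cv2.morphologyEx(g,cv2.MORPH_CLOSE,np.ones((15,15)))
c=max(cv2.findContours(g,0,1)[0],key=cv2.contourArea)[:,0,:]
print("mat",cv2.minAreaRect(ray(s,c,0).astype(np.float32)))
sc=snapshot("scene")
a=cv2.resize(s["pixels"][175:225,130:180],(400,400),interpolation=3);b=cv2.resize(sc["pixels"][145:190,400:445],(400,400),interpolation=3)
d=cv2.resize(s["pixels"][150:225,365:500],(400,200),interpolation=3)
e=cv2.resize(sc["pixels"][205:275,185:325],(400,200),interpolation=3)
cv2.imwrite("pics/crop1.png",cv2.convertScaleAbs(np.vstack([np.hstack([a,b]),np.hstack([d,e])]),alpha=1.3))
E
```

```text
table z -0.5847366473533449
head 50 (array([573.9, 365.1]), 25.9) med [566.5 343.2  44.5] max 49.9
blue 323 (array([408.6, 339.8]), 23.1) med [408.1 340.4  59.3] max 63.9
tub 1365 (array([500.5, 167.2]), 48.9) med [499.5 167.4  74.6] max 79.0
turn 1496 (array([495.8, -91.8]), 53.6) med [495.2 -91.5  29.7] max 35.3
orange 277 (array([634.5,  30.1]), 22.6) med [633.6  30.   59.8] max 64.6
green 322 (array([ 424.8, -346.3]), 22.9) med [ 424.9 -346.2   59.4] max 64.7
headtop 290 (array([573.4, 363.6]), 22.8) med [572.2 361.7  68.6] max 76.7
block ((567.2176513671875, -336.2641296386719), (66.59673309326172, 41.67827224731445), 55.75200271606445) [ 566.78867544 -336.96811293   29.52788189]
mat ((544.4049682617188, 40.99909973144531), (383.1705627441406, 297.52984619140625), 88.971923828125)
```

View pics/crop1.png

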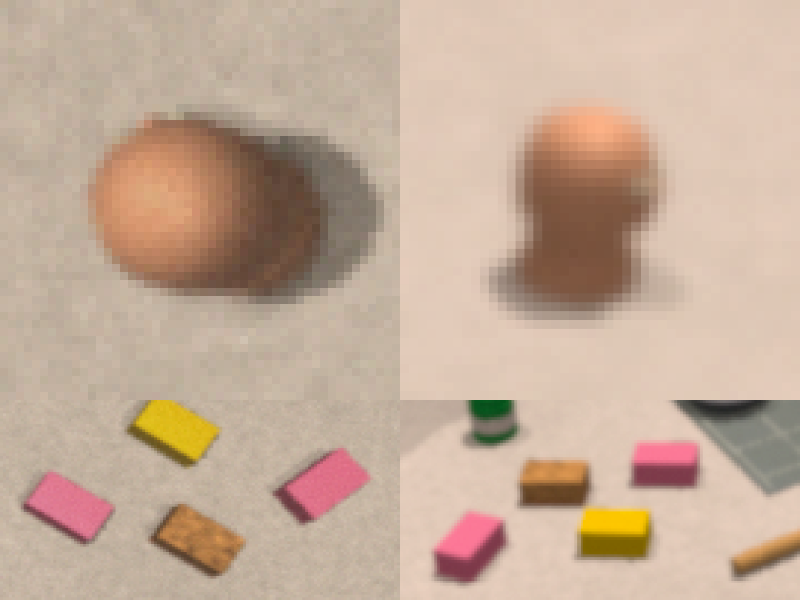

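The crop shows that the brown speckled block (top 432,202) is the cork one, and its look-alikes are pink and yellow. The head stands upright. Its nose shows as a small bump at top (149,190), so it points roughly +x.

```bash
python3 - <<'E'
from h import *
from scipy.optimize import least_squares
A=[]
for n,roi in(("top",(125,175,185,225)),("scene",(405,145,440,190))):
    for _ in range(3):
        s=snapshot(n);Q=pts(s)[roi[1]:roi[3],roi[0]:roi[2]].reshape(-1,3);Q=Q[(np.abs(Q[:,0]-572)<45)&(np.abs(Q[:,1]-362)<45)];A.append(Q)
    B=np.vstack(A[-3:])
    def res(a,B=B):
        r=np.hypot(B[:,0]-a[0],B[:,1]-a[1]);z=B[:,2]
        cap=z>58;side=(z>37)&(z<52)
        # ellipsoid cap 27 x 19 above z=54
        return np.r_[(r[side]-27),(np.sqrt((r[cap]/27)**2+((z[cap]-54)/19)**2)-1)*20]
    f=least_squares(res,[572,362],loss="soft_l1");print(n,f.x.round(1),len(res(f.x)),np.median(abs(f.fun)).round(2))
    m=B[(B[:,2]>35)&(B[:,2]<52)];d=m[:,:2]-f.x;r=np.hypot(*d.T);k=r>29.5
    print(" far pts angle",np.degrees(np.arctan2(d[k,1],d[k,0])).round(0)[:20],r[k].round(0)[:20])
s=snapshot("top");print("nose",[ray(s,[148.75,190],z)[0].round(1) for z in(40,46)])
goto(572,362,0.3)
E
```

```text
top [574.4 366.7] 1115 0.87
 far pts angle [] []
scene [577.5 368.9] 483 1.85
 far pts angle [-41. -67. -40. -26.  13. -69. -54. -77. -67. -61. -34. -71. -68. -54.
 -48. -36.   5. -47. -65. -46.] [30. 30. 30. 30. 30. 30. 32. 34. 30. 30. 30. 33. 30. 32. 30. 32. 30. 32.
 32. 33.]
nose [array([601.8, 383.1]), array([600.8, 380.3])]
tcp [ 231.9 -633.9  224.4] yaw 0.351 tool dx dy mm 661.5 -818.4 spin 0.051 r 677
```

Request:
apply_moves(targets=[{"grip": -1, "x": 0.038, "y": -0.027}, {"grip": -1, "x": 0.038, "y": -0.027}, {"grip": -1, "x": 0.038, "y": -0.027}, {"grip": -1, "x": 0.038, "y": -0.027}, {"grip": -1, "x": 0.038, "y": -0.027}, {"grip": -1, "x": 0.038, "y": -0.027}, {"grip": -1, "x": 0.038, "y": -0.027}, {"grip": -1, "x": 0.038, "y": -0.027}, {"grip": -1, "x": 0.038, "y": -0.027}, {"grip": -1, "x": 0.038, "y": -0.027}], force=15)

```text
schema error: expected keys grip, x, y, z, spin
```

```bash
python3 -c "
from h import *
goto(574,366.5,0.5)"
```

```text
tcp [ 231.9 -633.9  224.4] yaw 0.351 tool dx dy mm 664.9 -821.9 spin -0.149 r 681
```

Request:
apply_moves(targets=[{"grip": -1, "x": 0.038, "y": -0.027, "z": 0, "spin": 0}, {"grip": -1, "x": 0.038, "y": -0.027, "z": 0, "spin": 0}, {"grip": -1, "x": 0.038, "y": -0.027, "z": 0, "spin": 0}, {"grip": -1, "x": 0.038, "y": -0.027, "z": 0, "spin": 0}, {"grip": -1, "x": 0.038, "y": -0.027, "z": 0, "spin": 0}, {"grip": -1, "x": 0.038, "y": -0.027, "z": 0, "spin": 0}, {"grip": -1, "x": 0.038, "y": -0.027, "z": 0, "spin": 0}, {"grip": -1, "x": 0.038, "y": -0.027, "z": 0, "spin": 0}, {"grip": -1, "x": 0.038, "y": -0.027, "z": 0, "spin": 0}, {"grip": -1, "x": 0.038, "y": -0.027, "z": 0, "spin": 0}], force=15)

```text
clock: 1.8
eef_pos: [496.8, -248.5, 224.7]
eef_rot: [0.0, 0.985, 0.174, 0.0]
force: [-0.0, -0.2, -0.2]
width: 94.1
grasp_force: 0.0
```

```bash
python3 -c "
from h import *
goto(574,366.5,0.5)"
```

```text
tcp [ 496.8 -248.5  224.7] yaw 0.351 tool dx dy mm 283.7 -551.0 spin -0.149 r 681
```

Request:
apply_moves(targets=[{"grip": -1, "x": 0.028, "y": -0.054, "z": 0, "spin": 0}, {"grip": -1, "x": 0.028, "y": -0.054, "z": 0, "spin": 0}, {"grip": -1, "x": 0.028, "y": -0.054, "z": 0, "spin": 0}, {"grip": -1, "x": 0.028, "y": -0.054, "z": 0, "spin": 0}, {"grip": -1, "x": 0.028, "y": -0.054, "z": 0, "spin": 0}, {"grip": -1, "x": 0.028, "y": -0.054, "z": 0, "spin": 0}, {"grip": -1, "x": 0.028, "y": -0.054, "z": 0, "spin": 0}, {"grip": -1, "x": 0.028, "y": -0.054, "z": 0, "spin": 0}, {"grip": -1, "x": 0.028, "y": -0.054, "z": 0.0, "spin": 0}, {"grip": -1, "x": 0, "y": 0, "z": 0, "spin": -0.149}])

```text
clock: 3.05
eef_pos: [564.3, 299.1, 224.2]
eef_rot: [-0.001, 0.968, 0.251, -0.0]
force: [0.9, -1.2, -0.3]
width: 94.1
grasp_force: 0.0
```

```bash
python3 -c "
from h import *
goto(574,366.5,0.5)"
```

```text
tcp [564.3 299.1 224.2] yaw 0.508 tool dx dy mm 41.3 -54.2 spin 0.008 r 681
```

Request:
apply_moves(targets=[{"grip": -1, "x": 0.021, "y": -0.027, "z": 0.02, "spin": 0}, {"grip": -1, "x": 0.02, "y": -0.027, "z": 0.04, "spin": 0}, {"grip": -1, "x": 0, "y": 0, "z": 0.04, "spin": 0}, {"grip": -1, "x": 0, "y": 0, "z": 0, "spin": 0}, {"grip": -1, "x": 0, "y": 0, "z": 0, "spin": 0}])

```text
clock: 3.68
eef_pos: [576.5, 360.3, 126.1]
eef_rot: [-0.0, 0.969, 0.247, 0.001]
force: [0.7, 0.2, 0.9]
width: 94.1
grasp_force: 0.0
```

```bash
python3 -c "
from h import *
goto(574,366.5,0.5)
s=snapshot('top');p=cv2.resize(s['pixels'][130:250,80:220],(560,480),interpolation=3)
s2=snapshot('scene');q=cv2.resize(s2['pixels'][90:210,380:440],(240,480),interpolation=3)
cv2.imwrite('pics/c2.png',cv2.convertScaleAbs(np.hstack([p,q]),alpha=1.3))"
```

```text
tcp [576.5 360.3 126.1] yaw 0.499 tool dx dy mm 0.7 -6.7 spin -0.001 r 681
```

View pics/c2.png

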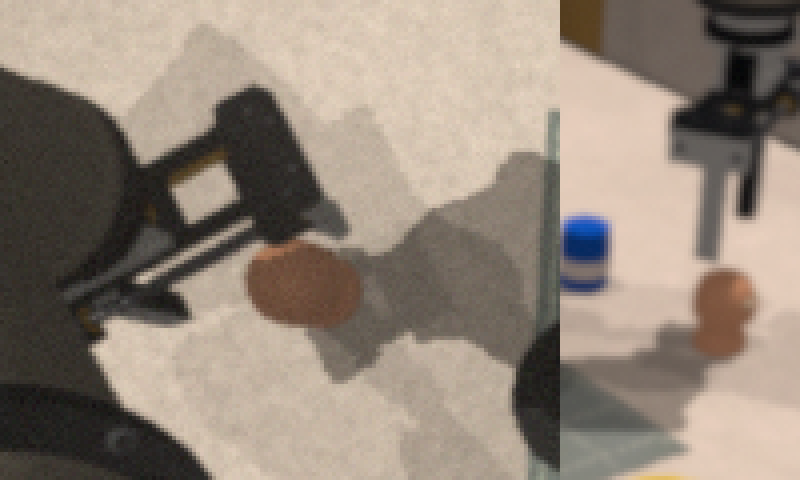

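The two fingertips straddle the head at top crop (300,285), and the nose lies across the closing line. I'll centre the fingers and lower them to the cylindrical band.

Request:
apply_moves(targets=[{"grip": -1, "x": 0.0007, "y": -0.0067, "z": 0, "spin": 0}, {"grip": -1, "x": 0, "y": 0, "z": 0.02, "spin": 0}, {"grip": -1, "x": 0, "y": 0, "z": 0.02, "spin": 0}, {"grip": -1, "x": 0, "y": 0, "z": 0.02, "spin": 0}, {"grip": -1, "x": 0, "y": 0, "z": 0.02, "spin": 0}, {"grip": -1, "x": 0, "y": 0, "z": 0.002, "spin": 0}, {"grip": -1, "x": 0, "y": 0, "z": 0, "spin": 0}])

```text
clock: 4.65
eef_pos: [573.3, 366.7, 42.5]
eef_rot: [-0.0, 0.969, 0.247, -0.0]
force: [0.1, -0.2, 0.3]
width: 93.8
grasp_force: 0.0
```

```bash
python3 -c "
from h import *
goto(574,366.5,0.5)"
```

```text
tcp [573.3 366.7  42.5] yaw 0.5 tool dx dy mm 0.5 0.5 spin -0.0 r 681
```

Request:
apply_moves(targets=[{"grip": 1, "x": 0, "y": 0, "z": 0, "spin": 0}, {"grip": 1, "x": 0, "y": 0, "z": 0, "spin": 0}, {"grip": 1, "x": 0, "y": 0, "z": 0, "spin": 0}, {"grip": 1, "x": 0, "y": 0, "z": 0, "spin": 0}, {"grip": 1, "x": 0, "y": 0, "z": 0, "spin": 0}, {"grip": 1, "x": 0, "y": 0, "z": 0, "spin": 0}, {"grip": 1, "x": 0, "y": 0, "z": 0, "spin": 0}, {"grip": 1, "x": 0, "y": 0, "z": 0, "spin": 0}], force=12)

```text
clock: 5.65
eef_pos: [573.3, 366.5, 42.6]
eef_rot: [0.0, 0.969, 0.247, 0.0]
force: [-0.3, -1.6, 3.7]
width: 53.6
grasp_force: 12.0
```

Request:
apply_moves(targets=[{"grip": 1, "x": 0, "y": 0, "z": -0.01, "spin": 0}, {"grip": 1, "x": 0, "y": 0, "z": -0.03, "spin": 0}, {"grip": 1, "x": 0, "y": 0, "z": -0.04, "spin": 0}, {"grip": 1, "x": 0, "y": 0, "z": -0.04, "spin": 0}, {"grip": 1, "x": 0, "y": 0, "z": -0.03, "spin": 0}, {"grip": 1, "x": -0.01, "y": 0.012, "z": -0.01, "spin": 0}, {"grip": 1, "x": -0.02, "y": 0.025, "z": 0, "spin": 0}, {"grip": 1, "x": -0.028, "y": 0.036, "z": 0, "spin": 0}, {"grip": 1, "x": -0.028, "y": 0.036, "z": 0, "spin": 0}, {"grip": 1, "x": -0.028, "y": 0.036, "z": 0, "spin": 0}])

```text
clock: 6.9
eef_pos: [541.4, 181.8, 201.5]
eef_rot: [0.0, 0.969, 0.247, -0.001]
force: [0.4, 0.7, -1.3]
width: 53.6
grasp_force: 12.0
```

Request:
apply_moves(targets=[{"grip": 1, "x": -0.028, "y": 0.036, "z": 0, "spin": 0}, {"grip": 1, "x": -0.028, "y": 0.036, "z": 0, "spin": 0}, {"grip": 1, "x": -0.028, "y": 0.036, "z": 0, "spin": 0}, {"grip": 1, "x": -0.028, "y": 0.036, "z": 0, "spin": 0}, {"grip": 1, "x": -0.028, "y": 0.036, "z": 0, "spin": 0}, {"grip": 1, "x": -0.02, "y": 0.025, "z": 0, "spin": 0}, {"grip": 1, "x": -0.01, "y": 0.012, "z": 0, "spin": 0}, {"grip": 1, "x": 0, "y": 0, "z": 0, "spin": 0}, {"grip": 1, "x": 0, "y": 0, "z": 0, "spin": 0}])

```text
clock: 8.02
eef_pos: [497.5, -86.1, 202.4]
eef_rot: [-0.0, 0.969, 0.248, 0.0]
force: [-0.1, -0.1, -0.9]
width: 53.8
grasp_force: 12.0
```

```bash
python3 -c "
from h import *
goto(495.8,-91.8,0.5);print(get_state()['width'])
s=snapshot('top');p=cv2.resize(s['pixels'][150:300,230:400],(680,600),interpolation=3)
cv2.imwrite('pics/c3.png',cv2.convertScaleAbs(p,alpha=1.4))"
```

```text
tcp [497.5 -86.1 202.4] yaw 0.501 tool dx dy mm -4.2 4.2 spin 0.001 r 504
53.780603247129875
```

View pics/c3.png

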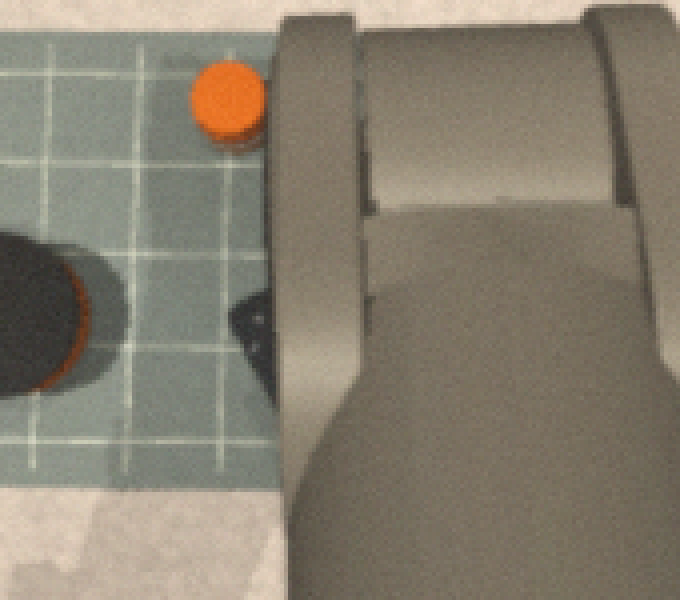

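The arm hides the turntable here: only the orange pot (230,100 in the crop) and the tub rim show. I'll place by measured coordinates and check once the arm is clear.

Request:
apply_moves(targets=[{"grip": 1, "x": -0.005, "y": 0.0042, "z": 0, "spin": 0}, {"grip": 1, "x": 0, "y": 0, "z": 0.03, "spin": 0}, {"grip": 1, "x": 0, "y": 0, "z": 0.03, "spin": 0}, {"grip": 1, "x": 0, "y": 0, "z": 0.03, "spin": 0}, {"grip": 1, "x": 0, "y": 0, "z": 0.02, "spin": 0}, {"grip": 1, "x": 0, "y": 0, "z": 0.01, "spin": 0}, {"grip": 1, "x": 0, "y": 0, "z": 0.004, "spin": 0}, {"grip": 1, "x": 0, "y": 0, "z": 0, "spin": 0}, {"grip": 1, "x": 0, "y": 0, "z": 0, "spin": 0}])

```text
clock: 9.2
eef_pos: [495.4, -93.4, 79.1]
eef_rot: [0.0, 0.969, 0.247, 0.0]
force: [-0.8, -0.9, -1.1]
width: 53.5
grasp_force: 12.0
```

```bash
python3 -c "
from h import *
goto(494.9,-92.3,0.5);print(get_state()['force'])"
```

```text
tcp [495.4 -93.4  79.1] yaw 0.5 tool dx dy mm 0.1 -1.2 spin -0.0 r 503
[-0.80916523 -0.88297684 -1.07316201]
```

Request:
apply_moves(targets=[{"grip": 1, "x": 0, "y": -0.001, "z": 0.002, "spin": 0}, {"grip": 1, "x": 0, "y": 0, "z": 0.001, "spin": 0}, {"grip": 1, "x": 0, "y": 0, "z": 0.001, "spin": 0}, {"grip": 1, "x": 0, "y": 0, "z": 0.0005, "spin": 0}, {"grip": 1, "x": 0, "y": 0, "z": 0.0005, "spin": 0}, {"grip": 1, "x": 0, "y": 0, "z": 0, "spin": 0}, {"grip": 1, "x": 0, "y": 0, "z": 0, "spin": 0}])

```text
clock: 10.07
eef_pos: [494.6, -92.5, 73.5]
eef_rot: [-0.0, 0.969, 0.247, 0.0]
force: [0.4, 0.5, -1.4]
width: 53.8
grasp_force: 12.0
```

Request:
apply_moves(targets=[{"grip": 1, "x": 0, "y": 0, "z": 0.0005, "spin": 0}, {"grip": 1, "x": 0, "y": 0, "z": 0.0005, "spin": 0}, {"grip": 1, "x": 0, "y": 0, "z": 0, "spin": 0}, {"grip": 1, "x": 0, "y": 0, "z": 0, "spin": 0}])

```text
clock: 10.58
eef_pos: [494.6, -92.5, 72.6]
eef_rot: [-0.0, 0.969, 0.247, 0.0]
force: [-1.5, -0.4, 1.4]
width: 53.9
grasp_force: 12.0
```

Request:
apply_moves(targets=[{"grip": 1, "x": 0, "y": 0, "z": 0.0003, "spin": 0}, {"grip": 1, "x": 0, "y": 0, "z": 0, "spin": 0}])

```text
clock: 10.82
eef_pos: [494.6, -92.5, 72.5]
eef_rot: [0.0, 0.969, 0.247, 0.0]
force: [-3.2, 1.0, 8.6]
width: 53.7
grasp_force: 12.0
```

Request:
apply_moves(targets=[{"grip": -1, "x": 0, "y": 0, "z": 0, "spin": 0}, {"grip": -1, "x": 0, "y": 0, "z": 0, "spin": 0}, {"grip": -1, "x": 0, "y": 0, "z": 0, "spin": 0}, {"grip": -1, "x": 0, "y": 0, "z": 0, "spin": 0}, {"grip": -1, "x": 0, "y": 0, "z": 0, "spin": 0}, {"grip": -1, "x": 0, "y": 0, "z": -0.01, "spin": 0}, {"grip": -1, "x": 0, "y": 0, "z": -0.03, "spin": 0}, {"grip": -1, "x": 0, "y": 0, "z": -0.04, "spin": 0}, {"grip": -1, "x": 0, "y": 0, "z": -0.04, "spin": 0}, {"grip": -1, "x": 0, "y": 0, "z": -0.02, "spin": 0}])

```text
clock: 12.08
eef_pos: [495.2, -92.5, 215.1]
eef_rot: [0.001, 0.969, 0.247, 0.001]
force: [-0.2, 1.3, -0.3]
width: 93.9
grasp_force: 0.0
```

Request:
apply_moves(targets=[{"grip": -1, "x": 0, "y": 0, "z": 0, "spin": -0.158}, {"grip": -1, "x": 0, "y": 0, "z": 0, "spin": -0.158}, {"grip": -0.4, "x": 0, "y": 0, "z": 0, "spin": -0.157}, {"grip": -0.4, "x": 0, "y": 0, "z": 0, "spin": 0}])

```text
clock: 12.58
eef_pos: [494.5, -92.5, 212.8]
eef_rot: [0.0, 0.884, 0.467, 0.0]
force: [-1.0, 1.0, 0.5]
width: 77.4
grasp_force: 0.0
```

```bash
python3 -c "
from h import *
goto(567.2,-336.3,0.973)"
```

```text
tcp [494.5 -92.5 212.8] yaw 0.972 tool dx dy mm -160.4 197.4 spin -0.001 r 659
```

Request:
apply_moves(targets=[{"grip": -0.4, "x": -0.02, "y": 0.025, "z": 0, "spin": 0}, {"grip": -0.4, "x": -0.035, "y": 0.043, "z": 0, "spin": 0}, {"grip": -0.4, "x": -0.035, "y": 0.043, "z": 0, "spin": 0}, {"grip": -0.4, "x": -0.035, "y": 0.043, "z": 0.02, "spin": 0}, {"grip": -0.4, "x": -0.0254, "y": 0.0314, "z": 0.04, "spin": 0}, {"grip": -0.4, "x": -0.01, "y": 0.012, "z": 0.03, "spin": 0}, {"grip": -0.4, "x": 0, "y": 0, "z": 0, "spin": 0}, {"grip": -0.4, "x": 0, "y": 0, "z": 0, "spin": 0}])

```text
clock: 13.58
eef_pos: [567.9, -335.4, 123.5]
eef_rot: [0.0, 0.884, 0.467, 0.0]
force: [0.2, 0.1, 0.6]
width: 65.9
grasp_force: 0.0
```

```bash
python3 -c "
from h import *
goto(567.2,-336.3,0.973)
s=snapshot('top');P=pts(s);m=blob(s,(305,205,370,260),25,34,P)
for lo,hi,z in((85,110,96),(90,110,98)):
    k=blob(s,(305,190,370,260),lo,hi,P);print(k.sum(),circ(s,k,z),P[k].mean(0).round(1),P[k][:,2].max())
p=cv2.resize(s['pixels'][160:260,310:460],(480,320),interpolation=3)
q=cv2.resize(snapshot('scene')['pixels'][160:260,210:350],(320,320),interpolation=3)
cv2.imwrite('pics/c4.png',cv2.convertScaleAbs(np.hstack([p,q]),alpha=1.4))"
```

```text
tcp [ 567.9 -335.4  123.5] yaw 0.972 tool dx dy mm -1.2 -0.1 spin -0.001 r 659
388 (array([495.6, -91.2]), 24.8) [495.5 -91.2  96.6] 105.43142039307394
329 (array([495.2, -91.4]), 22.7) [495.2 -91.4  98.1] 105.43142039307394
```

View pics/c4.png

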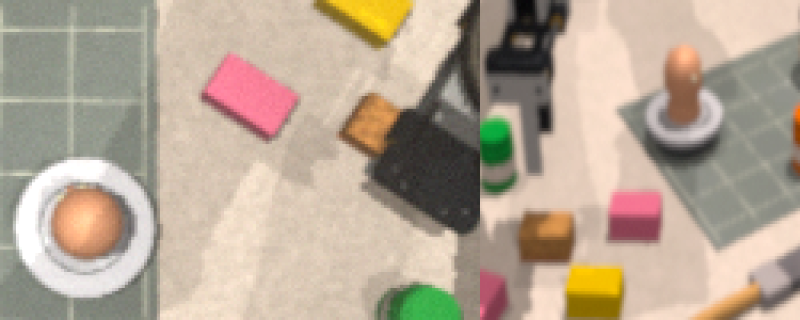

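The head stands upright at the centre of the turntable, about 0.5 mm off. The gripper hovers over the cork block (crop 370,125). Next I'll lower onto the block.

Request:
apply_moves(targets=[{"grip": -0.4, "x": -0.0012, "y": 0, "z": 0.02, "spin": 0}, {"grip": -0.4, "x": 0, "y": 0, "z": 0.03, "spin": 0}, {"grip": -0.4, "x": 0, "y": 0, "z": 0.03, "spin": 0}, {"grip": -0.4, "x": 0, "y": 0, "z": 0.015, "spin": 0}, {"grip": -0.4, "x": 0, "y": 0, "z": 0.005, "spin": 0}, {"grip": -0.4, "x": 0, "y": 0, "z": 0, "spin": 0}])

```text
clock: 14.42
eef_pos: [567.0, -337.2, 22.6]
eef_rot: [0.0, 0.884, 0.467, 0.0]
force: [-0.2, 0.0, 1.3]
width: 65.6
grasp_force: 0.0
```

```bash
python3 -c "
from h import *
goto(567.2,-336.3,0.973);print(get_state()['force'])"
```

```text
tcp [ 567.  -337.2   22.6] yaw 0.973 tool dx dy mm 0.9 -0.4 spin -0.0 r 659
[-0.22388046  0.01297484  1.27206142]
```

Request:
apply_moves(targets=[{"grip": 1, "x": 0, "y": 0, "z": 0, "spin": 0}, {"grip": 1, "x": 0, "y": 0, "z": 0, "spin": 0}, {"grip": 1, "x": 0, "y": 0, "z": 0, "spin": 0}, {"grip": 1, "x": 0, "y": 0, "z": 0, "spin": 0}, {"grip": 1, "x": 0, "y": 0, "z": 0, "spin": 0}, {"grip": 1, "x": 0, "y": 0, "z": 0, "spin": 0}], force=12)

```text
clock: 15.18
eef_pos: [566.9, -337.3, 22.7]
eef_rot: [0.0, 0.884, 0.467, 0.0]
force: [-0.8, 0.3, 6.7]
width: 40.1
grasp_force: 12.0
```

Request:
apply_moves(targets=[{"grip": 1, "x": 0, "y": 0, "z": -0.01, "spin": 0}, {"grip": 1, "x": 0, "y": 0, "z": -0.03, "spin": 0}, {"grip": 1, "x": 0, "y": 0, "z": -0.05, "spin": 0}, {"grip": 1, "x": 0, "y": 0, "z": -0.05, "spin": 0}, {"grip": 1, "x": 0.01, "y": -0.009, "z": -0.03, "spin": 0}, {"grip": 1, "x": 0.025, "y": -0.022, "z": 0, "spin": 0}, {"grip": 1, "x": 0.04, "y": -0.036, "z": 0, "spin": 0}, {"grip": 1, "x": 0.04, "y": -0.036, "z": 0, "spin": 0}, {"grip": 1, "x": 0.04, "y": -0.036, "z": 0, "spin": 0}, {"grip": 1, "x": 0.04, "y": -0.036, "z": 0, "spin": 0}])

```text
clock: 16.42
eef_pos: [531.4, -75.8, 192.8]
eef_rot: [0.0, 0.884, 0.467, 0.0]
force: [0.9, 0.4, -0.4]
width: 39.7
grasp_force: 12.0
```

Request:
apply_moves(targets=[{"grip": 1, "x": 0.04, "y": -0.036, "z": 0, "spin": 0}, {"grip": 1, "x": 0.04, "y": -0.036, "z": 0, "spin": 0}, {"grip": 1, "x": 0.04, "y": -0.036, "z": 0, "spin": 0}, {"grip": 1, "x": 0.03, "y": -0.026, "z": 0, "spin": 0}, {"grip": 1, "x": 0.025, "y": -0.022, "z": 0, "spin": 0}, {"grip": 1, "x": 0.01, "y": -0.009, "z": 0, "spin": 0}, {"grip": 1, "x": 0, "y": 0, "z": 0, "spin": 0}, {"grip": 1, "x": 0, "y": 0, "z": 0, "spin": 0}, {"grip": 1, "x": 0, "y": 0, "z": 0, "spin": 0}])

```text
clock: 17.55
eef_pos: [500.0, 167.0, 192.2]
eef_rot: [0.0, 0.884, 0.467, -0.0]
force: [0.5, -0.2, 0.0]
width: 40.1
grasp_force: 12.0
```

```bash
python3 -c "
from h import *
goto(500,166.4,0.973);print(get_state()['force'])"
```

```text
tcp [500.  167.  192.2] yaw 0.971 tool dx dy mm -0.5 0.4 spin -0.002 r 527
[ 0.4748659  -0.17649066  0.00838639]
```

Request:
apply_moves(targets=[{"grip": 1, "x": -0.0005, "y": 0.0004, "z": 0.02, "spin": 0}, {"grip": 1, "x": 0, "y": 0, "z": 0.03, "spin": 0}, {"grip": 1, "x": 0, "y": 0, "z": 0.025, "spin": 0}, {"grip": 1, "x": 0, "y": 0, "z": 0.01, "spin": 0}, {"grip": 1, "x": 0, "y": 0, "z": 0.005, "spin": 0}, {"grip": 1, "x": 0, "y": 0, "z": 0.002, "spin": 0}, {"grip": 1, "x": 0, "y": 0, "z": 0.001, "spin": 0}, {"grip": 1, "x": 0, "y": 0, "z": 0.001, "spin": 0}, {"grip": 1, "x": 0, "y": 0, "z": 0, "spin": 0}, {"grip": 1, "x": 0, "y": 0, "z": 0, "spin": 0}])

```text
clock: 18.8
eef_pos: [499.8, 167.7, 98.3]
eef_rot: [0.0, 0.884, 0.467, 0.0]
force: [-0.3, 0.2, -0.4]
width: 40.1
grasp_force: 12.0
```

Request:
apply_moves(targets=[{"grip": 1, "x": -0.001, "y": 0.0008, "z": 0, "spin": 0}, {"grip": 1, "x": 0, "y": 0, "z": 0.0005, "spin": 0}, {"grip": 1, "x": 0, "y": 0, "z": 0.0004, "spin": 0}, {"grip": 1, "x": 0, "y": 0, "z": 0, "spin": 0}, {"grip": 1, "x": 0, "y": 0, "z": 0, "spin": 0}])

```text
clock: 19.42
eef_pos: [499.9, 166.3, 97.6]
eef_rot: [0.0, 0.884, 0.467, 0.0]
force: [-2.8, -1.1, 6.6]
width: 39.8
grasp_force: 12.0
```

Request:
apply_moves(targets=[{"grip": -1, "x": 0, "y": 0, "z": 0, "spin": 0}, {"grip": -1, "x": 0, "y": 0, "z": 0, "spin": 0}, {"grip": -1, "x": 0, "y": 0, "z": 0, "spin": 0}, {"grip": -1, "x": 0, "y": 0, "z": 0, "spin": 0}, {"grip": -1, "x": 0, "y": 0, "z": -0.01, "spin": 0}, {"grip": -1, "x": 0, "y": 0, "z": -0.04, "spin": 0}, {"grip": -1, "x": 0, "y": 0, "z": -0.05, "spin": 0}, {"grip": -1, "x": 0, "y": 0, "z": -0.02, "spin": 0}, {"grip": -1, "x": 0, "y": 0, "z": 0, "spin": 0}])

```text
clock: 20.55
eef_pos: [500.6, 166.7, 219.4]
eef_rot: [0.0, 0.884, 0.467, 0.002]
force: [1.3, 0.1, 0.4]
width: 93.8
grasp_force: 0.0
```

```bash
python3 -c "
from h import *
goto(424.8,-346.3,1.553);print(get_state()['q'].round(2))"
```

```text
tcp [500.6 166.7 219.4] yaw 0.973 tool dx dy mm -466.6 226.2 spin -0.58 r 548
[-0.    0.23 -0.5   1.92  0.13  1.03 -1.16]
```

Request:
apply_moves(targets=[{"grip": -1, "x": -0.046, "y": 0.022, "z": 0, "spin": 0}, {"grip": -1, "x": -0.046, "y": 0.022, "z": 0, "spin": 0}, {"grip": -1, "x": -0.046, "y": 0.022, "z": 0, "spin": 0}, {"grip": -1, "x": -0.046, "y": 0.022, "z": 0, "spin": 0}, {"grip": -1, "x": -0.046, "y": 0.022, "z": 0, "spin": 0}, {"grip": -1, "x": -0.046, "y": 0.022, "z": 0, "spin": 0}, {"grip": -1, "x": -0.046, "y": 0.022, "z": 0, "spin": 0}, {"grip": -1, "x": -0.046, "y": 0.022, "z": 0, "spin": 0}, {"grip": -1, "x": -0.046, "y": 0.022, "z": 0, "spin": 0}, {"grip": -1, "x": -0.046, "y": 0.022, "z": 0, "spin": 0}])

```text
clock: 21.8
eef_pos: [421.8, -339.0, 216.6]
eef_rot: [-0.0, 0.884, 0.467, -0.0]
force: [0.8, 0.3, 0.3]
width: 94.0
grasp_force: 0.0
```

Request:
apply_moves(targets=[{"grip": -1, "x": 0, "y": 0, "z": 0.02, "spin": -0.145}, {"grip": -1, "x": 0, "y": 0, "z": 0.04, "spin": -0.145}, {"grip": -1, "x": 0, "y": 0, "z": 0.03, "spin": -0.145}, {"grip": -1, "x": 0, "y": 0, "z": 0, "spin": -0.145}, {"grip": -1, "x": 0, "y": 0, "z": 0, "spin": 0}, {"grip": -1, "x": 0, "y": 0, "z": 0, "spin": 0}])

```text
clock: 22.55
eef_pos: [422.6, -337.7, 127.3]
eef_rot: [0.0, 0.715, 0.699, 0.0]
force: [0.5, -0.2, 0.7]
width: 93.9
grasp_force: 0.0
```

```bash
python3 -c "
from h import *
goto(424.8,-346.3,1.553);print(get_state()['q'].round(2))
s=snapshot('top');P=pts(s)
m=blob(s,(195,195,270,265),96,115,P)
c=max(cv2.findContours(m.astype(np.uint8),0,1)[0],key=cv2.contourArea)[:,0,:]
print('block',cv2.minAreaRect(ray(s,c,105).astype(np.float32)),np.median(P[m],0))
m=blob(s,(420,235,470,280),50,70,P)
print('tub',circ(s,blob(s,(195,195,270,265),65,115,P),75))"
```

```text
tcp [ 422.6 -337.7  127.3] yaw 1.549 tool dx dy mm -8.6 2.4 spin -0.004 r 548
[ 0.74  0.33 -0.22  1.99  0.09  0.83  0.45]
block ((498.3529052734375, 164.9048309326172), (67.00480651855469, 40.24269104003906), 55.62724304199219) [498.31248049 165.00444954 104.44802541]
tub (array([500.5, 167.2]), 48.9)
```

Request:
apply_moves(targets=[{"grip": -1, "x": -0.0086, "y": 0.0024, "z": 0, "spin": 0}, {"grip": -1, "x": 0, "y": 0, "z": 0.02, "spin": 0}, {"grip": -1, "x": 0, "y": 0, "z": 0.03, "spin": 0}, {"grip": -1, "x": 0, "y": 0, "z": 0.025, "spin": 0}, {"grip": -1, "x": 0, "y": 0, "z": 0.017, "spin": 0}, {"grip": -1, "x": 0, "y": 0, "z": 0, "spin": 0}, {"grip": -1, "x": 0, "y": 0, "z": 0, "spin": 0}])

```text
clock: 23.48
eef_pos: [425.3, -346.7, 36.1]
eef_rot: [0.0, 0.714, 0.701, 0.0]
force: [-0.5, -0.2, 0.6]
width: 94.1
grasp_force: 0.0
```

```bash
python3 -c "
from h import *
goto(424.8,-346.3,1.553)"
```

```text
tcp [ 425.3 -346.7   36.1] yaw 1.552 tool dx dy mm 0.4 -0.6 spin -0.001 r 548
```

Request:
apply_moves(targets=[{"grip": 1, "x": 0, "y": 0, "z": 0, "spin": 0}, {"grip": 1, "x": 0, "y": 0, "z": 0, "spin": 0}, {"grip": 1, "x": 0, "y": 0, "z": 0, "spin": 0}, {"grip": 1, "x": 0, "y": 0, "z": 0, "spin": 0}, {"grip": 1, "x": 0, "y": 0, "z": 0, "spin": 0}, {"grip": 1, "x": 0, "y": 0, "z": 0, "spin": 0}, {"grip": 1, "x": 0, "y": 0, "z": 0, "spin": 0}])

```text
clock: 24.35
eef_pos: [424.9, -346.3, 35.3]
eef_rot: [0.0, 0.713, 0.701, 0.0]
force: [0.0, -0.4, 1.1]
width: 49.7
grasp_force: 12.0
```

Request:
apply_moves(targets=[{"grip": 1, "x": 0, "y": 0, "z": -0.01, "spin": 0}, {"grip": 1, "x": 0, "y": 0, "z": -0.04, "spin": 0}, {"grip": 1, "x": 0, "y": 0, "z": -0.05, "spin": 0}, {"grip": 1, "x": 0, "y": 0, "z": -0.05, "spin": 0}, {"grip": 1, "x": 0.01, "y": 0.001, "z": -0.01, "spin": 0}, {"grip": 1, "x": 0.03, "y": 0.005, "z": 0, "spin": 0}, {"grip": 1, "x": 0.045, "y": 0.008, "z": 0, "spin": 0}, {"grip": 1, "x": 0.045, "y": 0.008, "z": 0, "spin": 0}, {"grip": 1, "x": 0.045, "y": 0.008, "z": 0, "spin": 0}, {"grip": 1, "x": 0.045, "y": 0.008, "z": 0, "spin": 0}])

```text
clock: 25.6
eef_pos: [466.3, -125.1, 194.8]
eef_rot: [-0.0, 0.713, 0.701, -0.0]
force: [0.8, -0.6, -2.3]
width: 49.4
grasp_force: 12.0
```

Request:
apply_moves(targets=[{"grip": 1, "x": 0.045, "y": 0.008, "z": 0, "spin": 0}, {"grip": 1, "x": 0.045, "y": 0.008, "z": 0, "spin": 0}, {"grip": 1, "x": 0.04, "y": 0.007, "z": 0, "spin": 0}, {"grip": 1, "x": 0.025, "y": 0.003, "z": 0, "spin": 0}, {"grip": 1, "x": 0.01, "y": 0.002, "z": 0, "spin": 0}, {"grip": 1, "x": 0, "y": 0, "z": 0, "spin": 0}, {"grip": 1, "x": 0, "y": 0, "z": 0, "spin": 0}])

```text
clock: 26.48
eef_pos: [497.6, 36.3, 195.1]
eef_rot: [-0.0, 0.714, 0.7, -0.0]
force: [0.4, 0.2, -2.1]
width: 49.8
grasp_force: 12.0
```

```bash
python3 -c "
from h import *
goto(498.1,37.3,1.553);print(get_state()['width'])"
```

```text
tcp [497.6  36.3 195.1] yaw 1.551 tool dx dy mm 1.0 0.5 spin -0.002 r 499
49.79871951461351
```

Request:
apply_moves(targets=[{"grip": 1, "x": 0.001, "y": 0.0005, "z": 0.02, "spin": 0}, {"grip": 1, "x": 0, "y": 0, "z": 0.04, "spin": 0}, {"grip": 1, "x": 0, "y": 0, "z": 0.04, "spin": 0}, {"grip": 1, "x": 0, "y": 0, "z": 0.03, "spin": 0}, {"grip": 1, "x": 0, "y": 0, "z": 0.017, "spin": 0}, {"grip": 1, "x": 0, "y": 0, "z": 0.007, "spin": 0}, {"grip": 1, "x": 0, "y": 0, "z": 0.002, "spin": 0}, {"grip": 1, "x": 0, "y": 0, "z": 0.001, "spin": 0}, {"grip": 1, "x": 0, "y": 0, "z": 0, "spin": 0}, {"grip": 1, "x": 0, "y": 0, "z": 0, "spin": 0}])

```text
clock: 27.72
eef_pos: [498.6, 38.4, 38.7]
eef_rot: [0.0, 0.713, 0.701, 0.0]
force: [-0.4, 0.5, -1.4]
width: 49.8
grasp_force: 12.0
```

```bash
python3 -c "
from h import *
goto(498.1,37.3,1.553)"
```

```text
tcp [498.6  38.4  38.7] yaw 1.553 tool dx dy mm -1.2 -0.5 spin -0.0 r 499
```

Request:
apply_moves(targets=[{"grip": 1, "x": -0.0009, "y": -0.0005, "z": 0.001, "spin": 0}, {"grip": 1, "x": 0, "y": 0, "z": 0.001, "spin": 0}, {"grip": 1, "x": 0, "y": 0, "z": 0.0007, "spin": 0}, {"grip": 1, "x": 0, "y": 0, "z": 0, "spin": 0}, {"grip": 1, "x": 0, "y": 0, "z": 0, "spin": 0}])

```text
clock: 28.35
eef_pos: [497.8, 37.6, 35.6]
eef_rot: [-0.0, 0.713, 0.701, 0.0]
force: [-1.0, -0.4, -1.5]
width: 49.6
grasp_force: 12.0
```

Request:
apply_moves(targets=[{"grip": 1, "x": 0, "y": 0, "z": 0.0004, "spin": 0}, {"grip": 1, "x": 0, "y": 0, "z": 0.0003, "spin": 0}, {"grip": 1, "x": 0, "y": 0, "z": 0, "spin": 0}, {"grip": 1, "x": 0, "y": 0, "z": 0, "spin": 0}])

```text
clock: 28.85
eef_pos: [497.9, 37.6, 35.3]
eef_rot: [0.0, 0.713, 0.701, 0.0]
force: [-3.7, -0.0, 7.6]
width: 49.5
grasp_force: 12.0
```

Request:
apply_moves(targets=[{"grip": -1, "x": 0, "y": 0, "z": 0, "spin": 0}, {"grip": -1, "x": 0, "y": 0, "z": 0, "spin": 0}, {"grip": -1, "x": 0, "y": 0, "z": 0, "spin": 0}, {"grip": -1, "x": 0, "y": 0, "z": 0, "spin": 0}, {"grip": -1, "x": 0, "y": 0, "z": -0.01, "spin": 0}, {"grip": -1, "x": 0, "y": 0, "z": -0.04, "spin": 0}, {"grip": -1, "x": 0, "y": 0, "z": -0.05, "spin": 0}, {"grip": -1, "x": 0, "y": 0, "z": -0.04, "spin": 0}, {"grip": -1, "x": 0, "y": 0.02, "z": -0.01, "spin": 0}, {"grip": -1, "x": 0, "y": 0.03, "z": 0, "spin": 0}])

```text
clock: 30.1
eef_pos: [548.7, 36.5, 187.3]
eef_rot: [0.001, 0.713, 0.701, 0.001]
force: [0.4, 0.5, 0.1]
width: 94.3
grasp_force: 0.0
```

Request:
apply_moves(targets=[{"grip": -1, "x": 0, "y": 0.04, "z": 0, "spin": 0.174}, {"grip": -1, "x": 0, "y": 0.04, "z": 0, "spin": 0.174}, {"grip": -1, "x": 0, "y": 0, "z": 0, "spin": 0.174}, {"grip": -1, "x": 0, "y": 0, "z": 0, "spin": 0.174}, {"grip": -1, "x": 0, "y": 0, "z": 0, "spin": 0.174}, {"grip": -1, "x": 0, "y": 0, "z": 0, "spin": 0.174}, {"grip": -1, "x": 0, "y": 0, "z": 0, "spin": 0.174}, {"grip": -1, "x": 0, "y": 0, "z": 0, "spin": 0.174}, {"grip": -1, "x": 0, "y": 0, "z": 0, "spin": 0.174}, {"grip": -1, "x": 0, "y": 0, "z": 0, "spin": 0}])

```text
clock: 31.35
eef_pos: [627.0, 28.6, 185.5]
eef_rot: [-0.0, 1.0, -0.006, 0.0]
force: [-0.0, -0.6, 1.2]
width: 94.3
grasp_force: 0.0
```

```bash
python3 -c "
from h import *
goto(634.5,30.1,-0.018);print(get_state()['q'].round(2))"
```

```text
tcp [627.   28.6 185.5] yaw -0.012 tool dx dy mm 7.5 -1.6 spin 0.006 r 635
[-0.03  0.39 -0.15  1.75  0.07  1.01 -1.79]
```

Request:
apply_moves(targets=[{"grip": -1, "x": 0.0075, "y": -0.0016, "z": 0.02, "spin": 0.006}, {"grip": -1, "x": 0, "y": 0, "z": 0.04, "spin": 0}, {"grip": -1, "x": 0, "y": 0, "z": 0.04, "spin": 0}, {"grip": -1, "x": 0, "y": 0, "z": 0.03, "spin": 0}, {"grip": -1, "x": 0, "y": 0, "z": 0.02, "spin": 0}, {"grip": -1, "x": 0, "y": 0, "z": 0, "spin": 0}, {"grip": -1, "x": 0, "y": 0, "z": 0, "spin": 0}])

```text
clock: 32.22
eef_pos: [635.3, 29.9, 35.8]
eef_rot: [-0.0, 1.0, -0.009, 0.001]
force: [0.2, -1.1, 0.3]
width: 93.8
grasp_force: 0.0
```

```bash
python3 -c "
from h import *
goto(634.5,30.1,-0.018)"
```

```text
tcp [635.3  29.9  35.8] yaw -0.019 tool dx dy mm -0.8 -0.2 spin -0.001 r 635
```

Request:
apply_moves(targets=[{"grip": 1, "x": 0, "y": 0, "z": 0, "spin": 0}, {"grip": 1, "x": 0, "y": 0, "z": 0, "spin": 0}, {"grip": 1, "x": 0, "y": 0, "z": 0, "spin": 0}, {"grip": 1, "x": 0, "y": 0, "z": 0, "spin": 0}, {"grip": 1, "x": 0, "y": 0, "z": 0, "spin": 0}, {"grip": 1, "x": 0, "y": 0, "z": 0, "spin": 0}, {"grip": 1, "x": 0, "y": 0, "z": 0, "spin": 0}])

```text
clock: 33.1
eef_pos: [634.6, 29.8, 34.9]
eef_rot: [-0.0, 1.0, -0.01, -0.0]
force: [0.0, 0.4, 1.9]
width: 49.4
grasp_force: 12.0
```

Request:
apply_moves(targets=[{"grip": 1, "x": 0, "y": 0, "z": -0.01, "spin": 0}, {"grip": 1, "x": 0, "y": 0, "z": -0.04, "spin": 0}, {"grip": 1, "x": 0, "y": 0, "z": -0.05, "spin": 0}, {"grip": 1, "x": 0, "y": 0.01, "z": -0.01, "spin": 0}, {"grip": 1, "x": -0.01, "y": 0.032, "z": 0, "spin": 0}, {"grip": 1, "x": -0.011, "y": 0.04, "z": 0, "spin": 0}, {"grip": 1, "x": -0.01, "y": 0.032, "z": 0, "spin": 0}, {"grip": 1, "x": 0, "y": 0.01, "z": 0, "spin": 0}, {"grip": 1, "x": 0, "y": 0, "z": 0, "spin": 0}, {"grip": 1, "x": 0, "y": 0, "z": 0, "spin": 0}])

```text
clock: 34.35
eef_pos: [601.5, -92.2, 144.7]
eef_rot: [-0.0, 1.0, -0.009, -0.0]
force: [0.2, -0.2, -1.2]
width: 50.1
grasp_force: 12.0
```

```bash
python3 -c "
from h import *
goto(601.4,-93.7,-0.018)"
```

```text
tcp [601.5 -92.2 144.7] yaw -0.018 tool dx dy mm -0.1 1.5 spin 0.0 r 609
```

Request:
apply_moves(targets=[{"grip": 1, "x": 0, "y": 0.001, "z": 0.02, "spin": 0}, {"grip": 1, "x": 0, "y": 0, "z": 0.035, "spin": 0}, {"grip": 1, "x": 0, "y": 0, "z": 0.03, "spin": 0}, {"grip": 1, "x": 0, "y": 0, "z": 0.015, "spin": 0}, {"grip": 1, "x": 0, "y": 0, "z": 0.005, "spin": 0}, {"grip": 1, "x": 0, "y": 0, "z": 0.002, "spin": 0}, {"grip": 1, "x": 0, "y": 0, "z": 0.001, "spin": 0}, {"grip": 1, "x": 0, "y": 0, "z": 0, "spin": 0}, {"grip": 1, "x": 0, "y": 0, "z": 0, "spin": 0}])

```text
clock: 35.48
eef_pos: [601.4, -94.7, 37.3]
eef_rot: [0.0, 1.0, -0.01, 0.0]
force: [0.3, -0.5, -0.7]
width: 49.9
grasp_force: 12.0
```

```bash
python3 -c "
from h import *
goto(601.1,-93.7,-0.018)"
```

```text
tcp [601.4 -94.7  37.3] yaw -0.019 tool dx dy mm -0.3 -1.0 spin -0.001 r 608
```

Request:
apply_moves(targets=[{"grip": 1, "x": 0, "y": -0.0008, "z": 0.001, "spin": 0}, {"grip": 1, "x": 0, "y": 0, "z": 0.0005, "spin": 0}, {"grip": 1, "x": 0, "y": 0, "z": 0.0005, "spin": 0}, {"grip": 1, "x": 0, "y": 0, "z": 0.0003, "spin": 0}, {"grip": 1, "x": 0, "y": 0, "z": 0, "spin": 0}, {"grip": 1, "x": 0, "y": 0, "z": 0, "spin": 0}])

```text
clock: 36.22
eef_pos: [601.2, -93.8, 34.9]
eef_rot: [-0.0, 1.0, -0.01, -0.0]
force: [-2.7, 0.4, 6.2]
width: 49.9
grasp_force: 12.0
```

Request:
apply_moves(targets=[{"grip": -1, "x": 0, "y": 0, "z": 0, "spin": 0}, {"grip": -1, "x": 0, "y": 0, "z": 0, "spin": 0}, {"grip": -1, "x": 0, "y": 0, "z": 0, "spin": 0}, {"grip": -1, "x": 0, "y": 0, "z": 0, "spin": 0}, {"grip": -1, "x": 0, "y": 0, "z": -0.01, "spin": 0}, {"grip": -1, "x": 0, "y": 0, "z": -0.04, "spin": 0}, {"grip": -1, "x": 0, "y": 0, "z": -0.06, "spin": 0}, {"grip": -1, "x": 0, "y": 0, "z": -0.06, "spin": 0}, {"grip": -1, "x": 0, "y": 0.03, "z": 0, "spin": 0}, {"grip": -1, "x": 0, "y": 0.055, "z": 0, "spin": 0}])

```text
clock: 37.48
eef_pos: [600.4, -177.7, 206.6]
eef_rot: [-0.0, 1.0, -0.008, 0.001]
force: [0.1, -1.4, -1.0]
width: 93.9
grasp_force: 0.0
```

Request:
apply_moves(targets=[{"grip": -1, "x": 0, "y": 0.055, "z": 0, "spin": 0}, {"grip": -1, "x": 0, "y": 0.055, "z": 0, "spin": 0}, {"grip": -1, "x": 0, "y": 0.055, "z": 0, "spin": 0}, {"grip": -1, "x": 0, "y": 0.055, "z": 0, "spin": 0}, {"grip": -1, "x": 0, "y": 0.055, "z": 0, "spin": 0}, {"grip": -1, "x": 0, "y": 0.04, "z": 0, "spin": 0}, {"grip": -1, "x": 0, "y": 0, "z": 0, "spin": 0}, {"grip": -1, "x": 0, "y": 0, "z": 0, "spin": 0}])

```text
clock: 38.48
eef_pos: [593.7, -492.9, 204.8]
eef_rot: [-0.0, 1.0, -0.009, 0.0]
force: [-0.4, 0.3, -0.6]
width: 94.2
grasp_force: 0.0
```

```bash
python3 - <<'E'
from h import *
s=snapshot("top");P=pts(s)
print("turn",circ(s,blob(s,(305,205,370,260),20,40,P),30),"orange",circ(s,blob(s,(315,165,355,208),50,70,P),60),"green",circ(s,blob(s,(262,208,306,255),50,70,P),60),"head",circ(s,blob(s,(305,190,370,260),85,110,P),96),"blue",circ(s,blob(s,(140,245,185,290),50,70,P),60))
hsv=cv2.cvtColor(s["pixels"],cv2.COLOR_BGR2HSV)
m=blob(s,(195,195,270,265),98,115,P)
c=max(cv2.findContours(m.astype(np.uint8),0,1)[0],key=cv2.contourArea)[:,0,:]
print('block',cv2.minAreaRect(ray(s,c,105).astype(np.float32)))
p=cv2.resize(s['pixels'][100:290,190:390],(420,400),interpolation=3)
q=cv2.resize(snapshot('scene')['pixels'][140:270,240:440][:,:190],(380,400),interpolation=3)
cv2.imwrite('pics/f.png',cv2.convertScaleAbs(np.hstack([p,q]),alpha=1.4))
E
```

```text
turn (array([495.8, -91.8]), 53.6) orange (array([601.5, -94. ]), 22.6) green (array([496.4,  35.3]), 22.4) head (array([495.6, -91. ]), 24.7) blue (array([408.5, 339.6]), 23.2)
block ((498.51361083984375, 165.13975524902344), (66.43556213378906, 40.24269104003906), 55.62724304199219)
```

View pics/f.png

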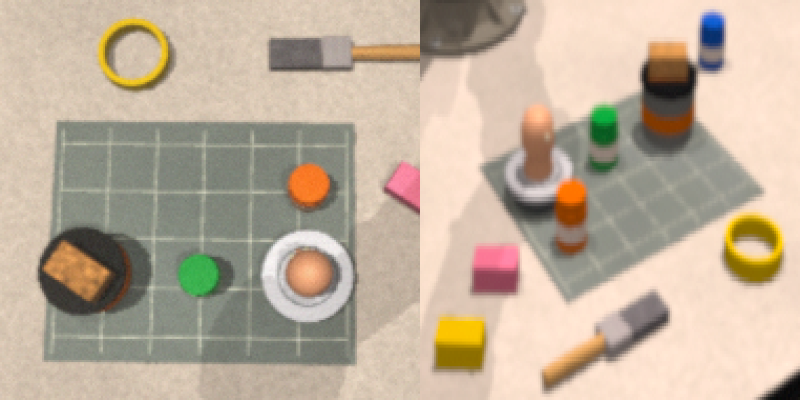

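The final view shows every item standing in place:
- **Head:** centred on the turntable (308,273).
- **Cork block:** flat on the tub lid (78,270).
- **Green pot:** midway at (198,275), within about 3 mm.
- **Orange pot:** behind the turntable (309,186), with a gap of about 26 mm.
- **Tape, brush and blue pot:** not moved.

The arm is clear of everything.

```bash
python3 -c "
from cell import *
print(sign_off())"
```

```text
the job is handed in; nothing more can be done
None
```

The job is handed in: head, cork block, green pot and orange pot were placed in that order, each measured within about 3 mm of its target, in about 39 s, with the blue pot, tape and brush left where they were.

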